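# Hang the recipe board on the rail and hold the clip open over its edge

## Robot

A 7-joint arm with a two-finger parallel gripper is mounted at the origin on the work surface. World frame = base frame: x ahead of the robot, y to its left, z up, the work surface at z = 0. Lengths are in m, angles in rad, forces in N, time in s.
With the tool pointing down it reaches from about 0.425 to 0.925 m from the base axis. Payload 6.8 kg.
Tool frame: the origin (TCP) lies on the centre line of the jaws, within the pads' length; the fingertips stand 19 mm ahead of it and the grasp point (between the pads) is the TCP; z points along the fingers, y is the line along which they close (so a half turn about z gives the same grasp; the last joint's range is limited). The gripper opens to 85 mm and grips with 20 to 120 N. Pads are 22 mm wide; open, the fingers measure 114 mm over their backs; the gripper's body (76 mm by 85 mm) begins 54 mm behind the grasp point. The pads swing forward as they close: fully open they stand 13 mm farther back than shut.
Start: joints at [-1.247, 0.477, 0.022, 1.555, -0.011, 1.109, -0.083], TCP at [0.282, 0.613, 0.25] pointing down, gripper open.
Joint ranges: [-2.96, 2.96], [-0.34, 2.1], [-1.41, 1.46], [0.24, 2.44], [-1.37, 4.51], [0.17, 1.92], [-2.96, 2.96]. Speed limits (rad/s): [2.39, 2.39, 3.14, 3.14, 3.14, 3.14, 3.14].

## Interface

Orientations are given as a rotation vector (axis times angle).
In Python, from bench import r gives the robot as it stands. The module is installed in compiled form; this text tells all that it offers.
- The arm moves only by the tool arm_command, never from a script. Its argument "rows" is a list of rows, each an object of numbers: "fingers": the opening, from -1 (shut) to 1 (fully open); "x", "y", "z": the shift along the tool's x, y, z in m; "ax", "ay", "az": the turn, a rotation vector about the tool's x, y, z in degrees. In form: [{"fingers": .., "x": .., "y": .., "z": .., "ax": .., "ay": .., "az": ..}, ...]. A call has 1 to 10 rows; each row shifts and turns the commanded pose from where the row before left it, along the tool's axes as they then stand; what a row does not reach is not made up. A row lasts 1/12 s, in which the tool goes at most 41.7 mm and 7.16 degrees, less where a joint would pass 70% of its speed; a pose out of reach is approached as far as the arm can. A call is refused whole if a number of a shift passes 0.0417 or a number of a turn 7.16, either way. A call with a gripper value outside its range is refused whole. The fingers move at their own pace and stop on an object; "grip_force" is the grip in N (left out, the last holds). Time passes only in rows, so rows that do not move let the fingers close. It gives the time, the measured TCP pose, the force, the opening and the grip force at its end, in the units of the state.
- r.get_obs(): the state, without advancing time (a new reading comes with each control period).
- r.grab_frame(name): name is "scene" or "side" or "wrist"; returns a dict with "frame" (480x640x3 uint8, red, green, blue), "depth" (480x640 float32, m along the optical axis (not along the pixel's ray), 0 where there is no reading), "K" (3x3 intrinsics, pixels), "world_from_camera" (4x4, takes a point from camera to world coordinates). Camera axes: x right, y down, z forward; pixel columns grow to the right and rows downward; lengths in m; the calibration is good to about 2 mm. A picture is of the moment at which its call begins.
- r.hand_in(): hands the job in; it is judged then, once.
The state is a dict: "clock": time; "joints": joint angles; "qvel": joint speeds; "tau": joint torques, N m; "tcp_pos": TCP position; "orientation": TCP orientation; "contact_force": force on the tool from outside, world axes, zero at the start; "moment": the same for the moment, N m; "grip_width": finger opening in m; "gripper_force": force on a finger pad.
Only numpy, scipy, OpenCV 4.12 (cv2) and the standard library are available. Lean on these libraries where they do the work, as an engineer would, in place of code of your own. Each camera call takes 0.05 s, during which the arm holds its last target. There are 200 camera calls.

## Task

Pick up the easel-backed recipe board and hang it over the middle stretch of the utensil rail, so that the bar sits right up in the bend between panel and strut, and let it hang by itself. Then squeeze the sprung bag clip open, take it off the caddy's rim and bring it down over the hanging board's top edge, near its middle, and finish holding it there: squeezed wide open, upright and still, one jaw on each side of the panel and neither leaning on it, so that I can slip the recipe card in. Lower the board onto the rail, never drop it, and leave the mug, the glass bowl and the tin where they are.

Things in the scene. Friction and masses are not known exactly. Their poses are not given: they have to be found in the camera images.
- board: Easel-backed recipe board, rigid, 0.22 to 0.32 kg, standing on the counter. Wooden panel 150 mm wide (y), 150 high, 8 thick (x -4 to 4 mm); small ledge along its front foot (to x -18, 8 high). Behind it a bent steel strut 50 mm wide, see board_crook. Origin: under the panel's middle at foot height; z up, front to -x. Balance point about 14 mm behind the panel's middle plane, 70 mm up.
- board_top (a point): Middle of the panel's top edge: (0, 0, 150) mm in the board's frame, same axes. The top 37 mm of the panel stand free above the strut, front and back, and can be pinched across the 8 mm from above.
- board_crook (a point): Middle of the bend's underside, where the bar belongs: (14, 0, 110) mm in the board's frame. The strut leaves the panel as a level bridge (underside 110, top 112.5 mm up) to x 30, then slopes down and back to the foot: clear width between panel and strut 20 mm at the bridge, 35 mm at the foot; open at foot and sides.
- rail: Steel utensil rail fixed to the counter: a level round bar of 12 mm diameter along its y, axis 140 mm above the counter, 440 mm long, carried by two 14 mm posts at y = -200 and +200 mm that end at the bar. Origin on the counter under the bar's middle. Slightly turned about the vertical.
- rail_mid (a point): Middle of the bar, on its axis: (0, 0, 140) mm in the rail's frame, same axes.
- caddy: Open-topped plywood box fixed to the counter, holding two jars and a packet (all below its rim), 80 mm (x) by 180 mm (y) by 85 mm high, walls 4 mm. Origin under its middle. The clip is parked on its rim, on the long wall at -x.
- clip: Sprung steel bag clip, 54 g, clamped on the caddy's rim, handles up. Origin on the hinge pin, 24 mm above the rim; y along pin and rim wall, z up, x across. Two mirrored halves move together: handles 24 mm wide (y), jaws 44 mm wide reaching 43 mm below the pin. Parked, handles lean out, 46 mm over their tips, 37 mm above the pin; at the stop they are parallel, 20 mm outside, 42 mm up.
- clip_mouth (a point): Midway between the jaw tips when open: (0, 0, -40) mm in the clip's frame, same axes. At the stop the gap is about 29 mm at the tips, narrowing to 20 mm at 24 mm below the pin; the coil round the pin reaches 6 mm below the pin.
- clip_jaw (a joint): Turn of each clip half, rad: 0 as parked on the 4 mm rim, -0.047 tips shut, 0.32 at the stop, fully open. Spring 0.4 N m/rad per half pushing shut, 0.24 N m at 0: some 10 to 15 N squeezing on each handle reaches the stop; grip well beyond that (40 N is safe). Letting go shuts the jaws.
- mug: Turquoise ceramic mug, 82 mm across, 92 mm high, handle at its +y. Bystander. Origin under its middle.
- bowl: Round glass prep bowl, 120 mm across, 55 mm high. Bystander. Origin under its middle.
- tin: Closed cast-aluminium tin with a knob on its lid, 96 mm across, 96 mm high. Bystander. Origin under its middle.
Not all that is in view belongs to the job. Several things look just like the board: the one meant starts farthest from the robot's base.

How it is judged:
On the way, in this order (a step that is already met when the one before it is completed fails the run):
1. the board hangs on the rail by itself: bar up in the bend, upright, let go and still (z of board_crook in the frame of rail_mid between -0.002 and 0.012 m and x of board_crook in the frame of rail_mid between -0.013 and 0.013 m and y of board_crook in the frame of rail_mid between -0.12 and 0.12 m and angle between board's own z axis and vertical below 0.25 rad and contact force between board and rail above 0.8 N and contact force between board and the fingers below 0.1 N and linear speed of board below 0.05 m/s), for 0.3 s.
2. the clip is squeezed open and lifted clear of the caddy (value of joint clip_jaw above 0.2 rad and contact force between clip and the fingers above 5 N and contact force between clip and caddy below 0.1 N and height (world z) of clip_mouth above 0.095 m), for 0.2 s.
At the end, for the whole second after the job is handed in: Board hangs free on the rail: bar in its bend, within 120 mm of mid-rail, tilt under 0.25 rad, still. Fingers hold the clip open (joint over 0.2), upright, its tips 6 to 34 mm below the board's top edge, mouth centred within 8 mm and 53 mm along, aligned within 0.2 rad, touching it with under 0.5 N (all of step 1 and value of joint clip_jaw above 0.2 rad and contact force between clip and the fingers above 5 N and z of clip_mouth in the frame of board_top between -0.034 and -0.006 m and x of clip_mouth in the frame of board_top between -0.008 and 0.008 m and y of clip_mouth in the frame of board_top between -0.053 and 0.053 m and angle between the y axis of clip and the y axis of board, either way round below 0.2 rad and angle between clip's own z axis and vertical below 0.25 rad and contact force between clip and board below 0.5 N and linear speed of clip below 0.03 m/s); the arm keeps its last pose, push and grip.
It fails at once if the mug, bowl or tin was shoved or tipped (distance of any of mug, bowl, tin from where it was at the start of the episode above 0.03 m).
It fails at once if the board was dropped: falling free of the fingers at over 0.6 m/s (a fall of about 2 cm) (linear speed of board above 0.6 m/s and contact force between board and the fingers below 0.1 N).
It also fails if it takes over 45 s, if anything falls off the work surface, if the arm or the gripper's body presses on something with over 40 N, if the wrist force passes 120 N, or if a joint passes its speed limit or range.

## Working session

There is one attempt and no reset: what is moved stays moved. The work goes in short steps, Python scripts to look and compute and a tool call to move; the robot and the scene stay as the last step left them, time stands still between calls to the robot, and variables do not carry over. Pictures are saved under pics/ and viewed, at most 10 in all, crops included, and the job is handed in when it is done.

Besides the shell and the picture viewer there is one more tool, called by a JSON object that holds its "method" and its "body". arm_command: Moves the arm, as the interface text tells. Its arguments: {"type":"object","properties":{"rows":{"type":"array"},"grip_force":{"type":"number"}},"required":["rows"]}

```bash
mkdir -p pics
cat > h.py <<'E'
from bench import r
import numpy as np, cv2
from scipy.spatial.transform import Rotation as R
def grab(n,tag):
    d=r.grab_frame(n); np.savez(f'{tag}.npz',**d)
    cv2.imwrite(f'pics/{tag}.png',d['frame'][:,:,::-1]); return d
def load(tag): return dict(np.load(f'{tag}.npz'))
def cloud(d):
    v,u=np.mgrid[:480,:640]; z=d['depth']; K=d['K']
    p=np.stack([(u-K[0,2])/K[0,0]*z,(v-K[1,2])/K[1,1]*z,z],-1)
    T=d['world_from_camera']; w=p@T[:3,:3].T+T[:3,3]; w[z==0]=np.nan; return w
def st():
    o=r.get_obs(); print({k:np.round(o[k],4).tolist() for k in ('clock','tcp_pos','orientation','contact_force','grip_width','gripper_force','joints')})
    print(np.round(R.from_rotvec(o['orientation']).as_matrix(),3).tolist()); return o
E
python3 - <<'E'
from h import *
for n in ('scene','side','wrist'):
    d=grab(n,n+'0'); print(n,np.round(d['world_from_camera'],3).tolist(),d['K'][0,0],(d['depth']>0).mean())
st()
a=[cv2.imread(f'pics/{n}0.png') for n in('scene','side')]
E
```

```text
scene [[0.099, 0.683, -0.724, 1.303], [0.995, -0.06, 0.08, -0.17], [0.011, -0.728, -0.686, 0.871], [0.0, 0.0, 0.0, 1.0]] 512.0730513542646 0.995927734375
side [[0.905, -0.275, 0.323, 0.242], [-0.425, -0.605, 0.673, -0.705], [0.011, -0.747, -0.665, 0.768], [0.0, 0.0, 0.0, 1.0]] 526.2196057730966 0.995947265625
wrist [[0.417, 0.876, 0.241, 0.222], [0.909, -0.402, -0.112, 0.64], [-0.001, 0.266, -0.964, 0.374], [0.0, 0.0, 0.0, 1.0]] 386.2003477435366 0.9960611979166667
{'clock': 0.15, 'tcp_pos': [0.2823, 0.6127, 0.2495], 'orientation': [-0.673, -3.0685, 0.0022], 'contact_force': [-0.4127, -0.5566, -1.1697], 'grip_width': 0.0854, 'gripper_force': 0.0, 'joints': [-1.2471, 0.4777, 0.0224, 1.5562, -0.0115, 1.1093, -0.0831]}
[[-0.908, 0.419, -0.0], [0.419, 0.908, -0.001], [-0.0, -0.001, -1.0]]
```

View pics/scene0.png

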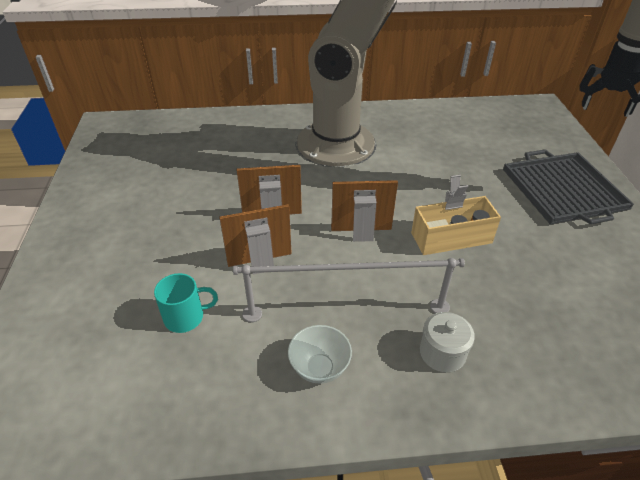

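View pics/side0.png

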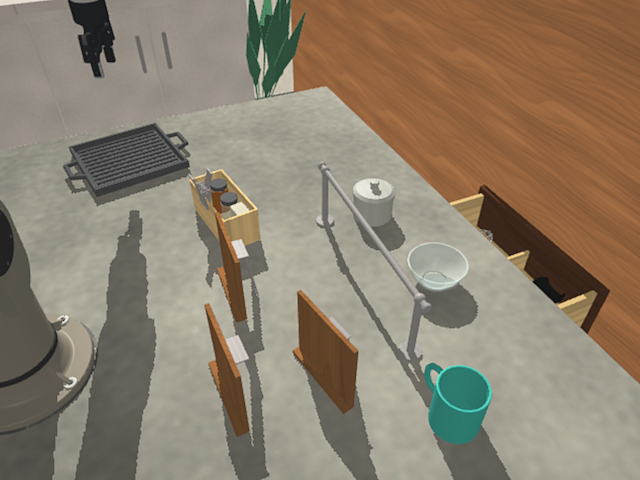

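Scene view: there are three board-like items, at (270,192), (256,237) and (364,206). In the side view they are at (228,370), (327,350) and (231,270). The rail runs from (240,269) to (460,262), and the clip sits on the caddy at (456,190). Mug, bowl and tin stand beyond the rail. The candidate at scene (256,237) = side (327,350) looks farthest from the base, so I'll measure all three and check it.

```bash
cat > m.py <<'E'
from h import *
def brown(d):
    f=d['frame'].astype(int); hsv=cv2.cvtColor(d['frame'],cv2.COLOR_RGB2HSV)
    return ((hsv[...,0]<18)&(hsv[...,1]>120)&(hsv[...,2]>50)).astype(np.uint8)
def rays(d,uv):
    uv=np.atleast_2d(uv).astype(float); T=d['world_from_camera']
    p=np.c_[uv,np.ones(len(uv))]@np.linalg.inv(d['K']).T
    return T[:3,3],p@T[:3,:3].T
def onplane(d,uv,z):
    o,v=rays(d,uv); return o+v*((z-o[2])/v[:,2])[:,None]
E
python3 - <<'E'
from m import *
for t in ('scene0','side0'):
    d=load(t); w=cloud(d); m=brown(d)&(w[...,2]>.01)&(w[...,2]<.19)&(w[...,0]>.15)&(w[...,0]<.9)&(abs(w[...,1])<.5)
    n,l,s,c=cv2.connectedComponentsWithStats(m.astype(np.uint8))
    for i in range(1,n):
        if s[i,4]<250: continue
        P=w[l==i]; top=P[P[:,2]>np.nanpercentile(P[:,2],99)-.012]
        rc=cv2.minAreaRect((P[:,:2]*1000).astype(np.float32))
        print(t,s[i].tolist(),c[i].round(),'mean',P.mean(0).round(3),'z',np.percentile(P[:,2],[1,99]).round(3),'xy rect',np.round(rc[0]),np.round(rc[1]),round(rc[2],1),'top',top.mean(0).round(3),'r',np.hypot(*P[:,:2].mean(0)).round(3))
    # rail: points at z .13-.15 not brown
    f=d['frame'].astype(int); g=(np.ptp(f,axis=2)<25)
    m=(g&(w[...,2]>.125)&(w[...,2]<.155)&(w[...,0]>.4)&(w[...,0]<1)&(abs(w[...,1])<.35)).astype(np.uint8)
    n,l,s,c=cv2.connectedComponentsWithStats(m)
    for i in range(1,n):
        if s[i,4]<60: continue
        P=w[l==i]; a=P-P.mean(0); u,sv,vt=np.linalg.svd(a,full_matrices=False); pr=a@vt[0]
        print(' grey',s[i].tolist(),P.mean(0).round(3),vt[0].round(4),'ends',(P.mean(0)+pr.min()*vt[0]).round(3),(P.mean(0)+pr.max()*vt[0]).round(3),'zmax',P[:,2].max().round(3))
    # clip
    m=(g&(w[...,2]>.09)&(w[...,2]<.165)&(w[...,0]>.3)&(w[...,0]<.6)&(w[...,1]>.05)&(w[...,1]<.35)).astype(np.uint8)
    n,l,s,c=cv2.connectedComponentsWithStats(m)
    for i in range(1,n):
        if s[i,4]<15: continue
        P=w[l==i]; print(' clip',s[i].tolist(),P.mean(0).round(3),'min',P.min(0).round(3),'max',P.max(0).round(3))
    # caddy
    hsv=cv2.cvtColor(d['frame'],cv2.COLOR_RGB2HSV)
    m=(hsv[...,0]>14)&(hsv[...,0]<30)&(hsv[...,1]>60)&(w[...,2]>.078)&(w[...,2]<.095)&(w[...,0]>.2)&(w[...,0]<.7)&(w[...,1]>.0)&(w[...,1]<.4)
    P=w[m]; rc=cv2.minAreaRect((P[:,:2]*1000).astype(np.float32)); print(' caddy',rc,P[:,2].max())
d=load('scene0');cv2.imwrite('pics/crop1.png',cv2.resize(d['frame'][155:275,210:470,::-1],None,fx=3,fy=3))
E
```

```text
scene0 [220, 165, 81, 100, 4141] [262. 211.] mean [ 0.401 -0.218  0.093] z [0.013 0.152] xy rect [ 398. -214.] [146. 210.] 79.5 top [ 0.401 -0.218  0.147] r 0.456
scene0 [331, 181, 67, 48, 2024] [363. 202.] mean [0.391 0.018 0.091] z [0.012 0.151] xy rect [390.  19.] [150.  14.] 86.3 top [0.39  0.018 0.146] r 0.391
 grey [455, 185, 13, 8, 63] [0.416 0.241 0.138] [-0.122  -0.6642 -0.7375] ends [0.418 0.25  0.149] [0.414 0.229 0.125] zmax 0.149
 grey [233, 258, 232, 20, 1509] [ 0.638 -0.051  0.143] [ 4.39e-02  9.99e-01 -7.00e-04] ends [ 0.629 -0.273  0.143] [0.648 0.175 0.143] zmax 0.153
 clip [445, 175, 23, 28, 393] [0.398 0.236 0.119] min [0.373 0.215 0.09 ] max [0.423 0.262 0.149]
 caddy ((438.3959045410156, 192.62921142578125), (102.16146850585938, 274.1170349121094), 1.584429383277893) 0.0948269355997381
side0 [215, 211, 31, 106, 1084] [231. 264.] mean [ 0.383 -0.     0.097] z [0.012 0.151] xy rect [391.  49.] [214.  24.] 80.7 top [0.385 0.011 0.148] r 0.383
side0 [298, 290, 60, 116, 3429] [327. 348.] mean [ 0.465 -0.242  0.09 ] z [0.012 0.151] xy rect [ 465. -234.] [ 11. 151.] 11.0 top [ 0.467 -0.24   0.147] r 0.524
side0 [205, 304, 44, 127, 1482] [227. 368.] mean [ 0.31  -0.221  0.102] z [0.011 0.152] xy rect [ 311. -202.] [ 10. 151.] 1.3 top [ 0.311 -0.21   0.149] r 0.38
 grey [317, 161, 115, 152, 1326] [ 0.63  -0.09   0.143] [-4.280e-02 -9.991e-01 -1.000e-04] ends [0.641 0.175 0.143] [ 0.622 -0.274  0.143] zmax 0.151
 grey [206, 168, 6, 14, 61] [0.413 0.238 0.137] [-0.0481 -0.8302 -0.5554] ends [0.414 0.252 0.146] [0.412 0.227 0.129] zmax 0.147
 clip [187, 168, 25, 33, 288] [0.399 0.233 0.118] min [0.371 0.213 0.09 ] max [0.418 0.258 0.147]
 caddy ((433.2789001464844, 169.81600952148438), (327.2791442871094, 103.28157043457031), 89.90276336669922) 0.09492516591700095
```

View pics/crop1.png

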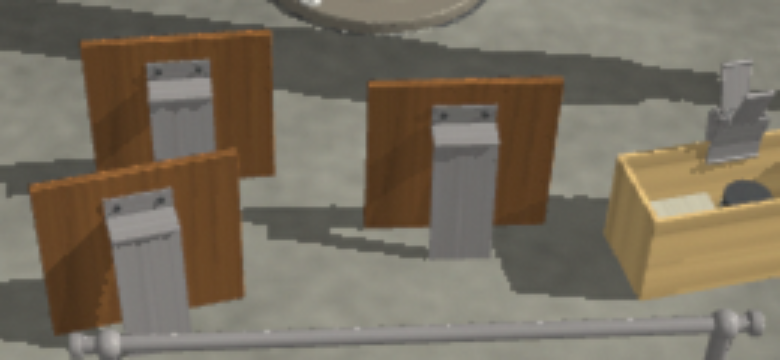

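The close crop confirms three struts. The board at crop (140,240) is at r≈0.52 m from the base and the other two at about 0.38, so that's the one. Next I'll refine its pose and work out the moves.

Run:
```python
from m import *
for t in ('scene0','side0'):
    d=load(t); w=cloud(d); m=brown(d)&(w[...,2]>.015)&(w[...,2]<.19)&(w[...,0]>.42)&(w[...,0]<.53)&(w[...,1]<-.13)&(w[...,1]>-.35)
    P=w[m>0]
    F=P[(P[:,2]<.14)]; c=np.median(F,0); A=F-c; A=A[np.linalg.norm(A,axis=1)<.12]
    for _ in range(3):
        u,s,vt=np.linalg.svd(A-A.mean(0),full_matrices=False); n=vt[2]; e=(A-A.mean(0))@n; c2=A.mean(0); A=A[abs(e)<max(.003,1.5*e.std())]
    n*=np.sign(n[0]); ydir=np.array([-n[1],n[0],0]); ydir/=np.linalg.norm(ydir)
    T=P[P[:,2]>.146]; q=(T-c2)@ydir; a=(P-c2)@ydir
    print(t,'n',n.round(3),'yaw',np.degrees(np.arctan2(n[1],n[0])).round(2),'resid',e.std(),'extent',np.percentile(a,[.3,99.7]).round(4),'topz',np.percentile(P[:,2],99.5).round(4),len(T))
    mid=c2+ydir*np.percentile(a,[.3,99.7]).mean()
    # plane point at z=.14
    x=mid+n*0; x[2]=.14; x=x-n*((x-c2)@n)/ (n[0]**2+n[1]**2)*np.array([1,1,0]); print('panel face mid at z.14',x.round(4))
    # caddy walls
    hsv=cv2.cvtColor(d['frame'],cv2.COLOR_RGB2HSV)
    m=(hsv[...,0]>12)&(hsv[...,0]<30)&(hsv[...,1]>60)&(w[...,2]>.081)&(w[...,2]<.09)&(w[...,0]>.36)&(w[...,0]<.53)&(w[...,1]>.08)&(w[...,1]<.35)
    P=w[m]; rc=cv2.minAreaRect((P[:,:2]*1000).astype(np.float32)); print(' caddy',rc)
R0=R.from_rotvec(r.get_obs()['orientation']).as_matrix(); print(np.degrees(np.arctan2(R0[1,1],R0[0,1])))
```

```text
scene0 n [ 0.982  0.189 -0.005] yaw 10.88 resid 0.0013462892182922186 extent [-0.4123 -0.2649] topz 0.1523 255
panel face mid at z.14 [ 0.0613 -0.3099  0.14  ]
 caddy ((438.1991882324219, 205.44998168945312), (101.27621459960938, 247.05897521972656), 1.8884763717651367)
side0 n [ 0.981  0.191 -0.006] yaw 11.04 resid 0.000633028003967546 extent [-0.398  -0.2512] topz 0.1515 437
panel face mid at z.14 [ 0.0621 -0.3136  0.14  ]
 caddy ((433.8413391113281, 206.6529541015625), (100.81917572021484, 244.30686950683594), 0.6789821982383728)
65.25989349520115
```

{"method": "arm_command", "body": {"rows": [{"fingers":1,"az":6.8,"z":-0.01},{"fingers":1,"az":6.8,"z":-0.01},{"fingers":1,"az":6.8,"z":-0.01},{"fingers":1,"az":6.8},{"fingers":1,"az":6.8},{"fingers":1,"az":6.8},{"fingers":1,"az":6.8},{"fingers":1,"az":6.7},{"fingers":1,"x":-0.03,"y":0.03},{"fingers":1,"x":-0.038,"y":0.03}]}}

```text
validation failed for argument at $.ro...
```

{"method": "arm_command", "body": {"rows": [{"x":-0.04},{"x":-0.04},{"x":-0.04},{"x":-0.04},{"x":-0.04},{"x":-0.04},{"x":-0.04},{"x":-0.04},{"x":-0.04},{"x":-0.04}]}}

```text
validation failed for argument at $.ro...
```

{"method": "arm_command", "body": {"rows": [{"x":-0.04},{"x":-0.04},{"x":-0.04},{"x":-0.04},{"x":-0.04},{"x":-0.04},{"x":-0.04,"y":-0.02},{"x":-0.04,"y":-0.02},{"x":-0.04},{"x":-0.04}]}}

```text
validation failed for argument at $.ro...
```

Run:
```python
from m import *
st(); d=grab('wrist','w1'); w=cloud(d)
m=brown(d)&(w[...,2]>.14)&(w[...,2]<.16)&(abs(w[...,0]-.467)<.06)&(abs(w[...,1]+.235)<.12)
P=w[m>0]; print(len(P)); rc=cv2.minAreaRect((P[:,:2]*1000).astype(np.float32)); print(rc, np.median(P,0))
```

```text
{'clock': 0.15, 'tcp_pos': [0.2823, 0.6127, 0.2495], 'orientation': [-0.673, -3.0685, 0.0022], 'contact_force': [-0.4127, -0.5566, -1.1697], 'grip_width': 0.0854, 'gripper_force': 0.0, 'joints': [-1.2471, 0.4777, 0.0224, 1.5562, -0.0115, 1.1093, -0.0831]}
[[-0.908, 0.419, -0.0], [0.419, 0.908, -0.001], [-0.0, -0.001, -1.0]]
0
((0.0, 0.0), (0.0, 0.0), 0.0) [nan nan nan]
  return _methods._mean(a, axis=axis, dtype=dtype,
  ret = um.true_divide(
```

View pics/w1.png

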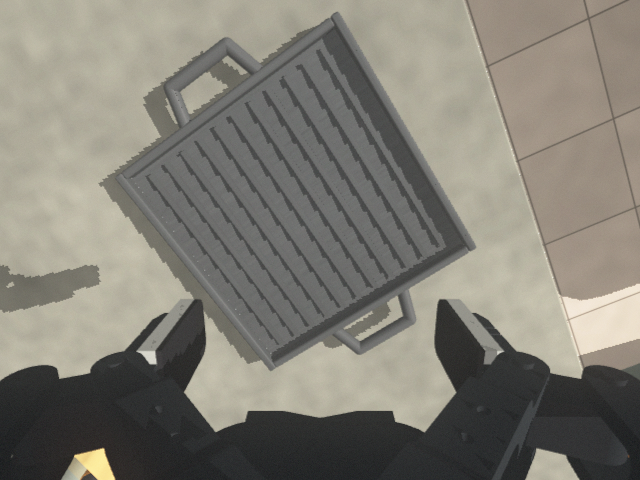

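The calls were refused, so the arm hasn't moved. The picture only shows the grill pan (290,190) below the start pose. I'll try again with every key filled in.

{"method": "arm_command", "body": {"rows": [{"fingers":1,"x":0,"y":0,"z":-0.01,"ax":0,"ay":0,"az":6.8},{"fingers":1,"x":0,"y":0,"z":-0.01,"ax":0,"ay":0,"az":6.8},{"fingers":1,"x":0,"y":0,"z":-0.01,"ax":0,"ay":0,"az":6.8},{"fingers":1,"x":0,"y":0,"z":0,"ax":0,"ay":0,"az":6.8},{"fingers":1,"x":0,"y":0,"z":0,"ax":0,"ay":0,"az":6.8},{"fingers":1,"x":0,"y":0,"z":0,"ax":0,"ay":0,"az":6.8},{"fingers":1,"x":0,"y":0,"z":0,"ax":0,"ay":0,"az":6.8},{"fingers":1,"x":0,"y":0,"z":0,"ax":0,"ay":0,"az":6.7},{"fingers":1,"x":-0.03,"y":0.03,"z":0,"ax":0,"ay":0,"az":0},{"fingers":1,"x":-0.038,"y":0.03,"z":0,"ax":0,"ay":0,"az":0}]}}

```text
clock: 1.03
tcp_pos: [0.346, 0.5646, 0.2796]
orientation: [-1.99, -2.429, 0.001]
contact_force: [0.8, -0.9, -0.0]
grip_width: 0.0854
gripper_force: 0.0
```

{"method": "arm_command", "body": {"rows": [{"fingers":1,"x":-0.04,"y":0,"z":0,"ax":0,"ay":0,"az":0},{"fingers":1,"x":-0.04,"y":0,"z":0,"ax":0,"ay":0,"az":0},{"fingers":1,"x":-0.04,"y":0,"z":0,"ax":0,"ay":0,"az":0},{"fingers":1,"x":-0.04,"y":0,"z":0,"ax":0,"ay":0,"az":0},{"fingers":1,"x":-0.04,"y":0,"z":0,"ax":0,"ay":0,"az":0},{"fingers":1,"x":-0.04,"y":0,"z":0,"ax":0,"ay":0,"az":0},{"fingers":1,"x":-0.04,"y":0,"z":0,"ax":0,"ay":0,"az":0},{"fingers":1,"x":-0.04,"y":0,"z":0,"ax":0,"ay":0,"az":0},{"fingers":1,"x":-0.04,"y":0,"z":0,"ax":0,"ay":0,"az":0},{"fingers":1,"x":-0.04,"y":0,"z":0,"ax":0,"ay":0,"az":0}]}}

```text
clock: 1.87
tcp_pos: [0.4245, 0.1679, 0.2804]
orientation: [-1.999, -2.423, -0.001]
contact_force: [0.6, -0.4, 0.4]
grip_width: 0.0851
gripper_force: 0.0
```

{"method": "arm_command", "body": {"rows": [{"fingers":1,"x":-0.04,"y":0,"z":0,"ax":0,"ay":0,"az":0},{"fingers":1,"x":-0.04,"y":0,"z":0,"ax":0,"ay":0,"az":0},{"fingers":1,"x":-0.04,"y":0,"z":0,"ax":0,"ay":0,"az":0},{"fingers":1,"x":-0.04,"y":0,"z":0,"ax":0,"ay":0,"az":0},{"fingers":1,"x":-0.04,"y":0,"z":0,"ax":0,"ay":0,"az":0},{"fingers":1,"x":-0.04,"y":0,"z":0,"ax":0,"ay":0,"az":0},{"fingers":1,"x":-0.04,"y":-0.02,"z":0,"ax":0,"ay":0,"az":0},{"fingers":1,"x":-0.04,"y":-0.02,"z":0,"ax":0,"ay":0,"az":0},{"fingers":1,"x":-0.04,"y":0,"z":0,"ax":0,"ay":0,"az":0},{"fingers":1,"x":-0.04,"y":0,"z":0,"ax":0,"ay":0,"az":0}]}}

```text
clock: 2.7
tcp_pos: [0.4621, -0.2264, 0.2806]
orientation: [-1.999, -2.423, -0.003]
contact_force: [1.7, 0.6, -0.3]
grip_width: 0.0853
gripper_force: 0.0
```

Run:
```python
from m import *
st(); d=grab('wrist','w2'); w=cloud(d)
m=brown(d)&(w[...,2]>.14)&(w[...,2]<.16)&(abs(w[...,0]-.467)<.06)&(abs(w[...,1]+.235)<.12)
P=w[m>0]; print(len(P)); rc=cv2.minAreaRect((P[:,:2]*1000).astype(np.float32)); print(rc, np.median(P,0))
```

```text
{'clock': 2.7, 'tcp_pos': [0.4621, -0.2264, 0.2806], 'orientation': [-1.9993, -2.4233, -0.0028], 'contact_force': [1.684, 0.624, -0.2858], 'grip_width': 0.0853, 'gripper_force': 0.0, 'joints': [-0.3331, 0.2167, 0.787, 1.9374, -0.1778, 1.0564, 0.7214]}
[[-0.19, 0.982, 0.001], [0.982, 0.19, 0.001], [0.001, 0.001, -1.0]]
2264
((468.96063232421875, -234.18582153320312), (7.540111541748047, 144.34164428710938), 11.038782119750977) [ 0.46717219 -0.22510851  0.15049436]
```

View pics/w2.png

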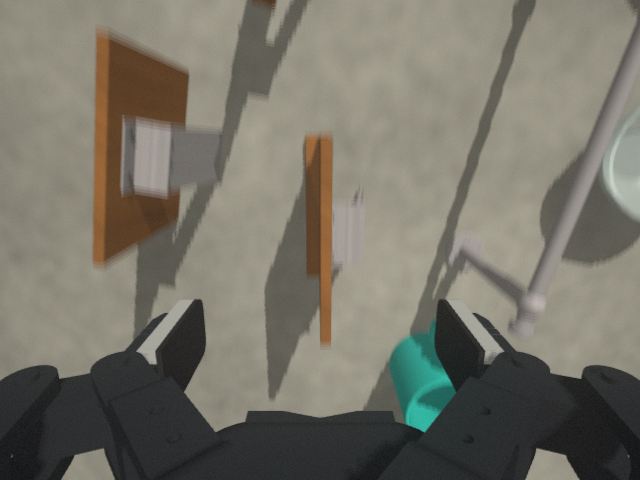

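The top edge runs from (325,137) to (325,345) with its strut at (347,233), and the fingers straddle it. It is centred at about (0.4685, -0.2345), top at z 0.1505. I'll descend and pinch.

{"method": "arm_command", "body": {"rows": [{"fingers":1,"x":0.001,"y":0.002,"z":0.03,"ax":0,"ay":0,"az":0},{"fingers":1,"x":0,"y":0,"z":0.03,"ax":0,"ay":0,"az":0},{"fingers":1,"x":0,"y":0,"z":0.03,"ax":0,"ay":0,"az":0},{"fingers":1,"x":0,"y":0,"z":0.028,"ax":0,"ay":0,"az":0},{"fingers":1,"x":0,"y":0,"z":0.02,"ax":0,"ay":0,"az":0},{"fingers":1,"x":0,"y":0,"z":0,"ax":0,"ay":0,"az":0},{"fingers":1,"x":0,"y":0,"z":0,"ax":0,"ay":0,"az":0}]}}

```text
clock: 3.33
tcp_pos: [0.4642, -0.2232, 0.1419]
orientation: [-1.998, -2.422, 0.002]
contact_force: [0.4, -0.1, 1.0]
grip_width: 0.0855
gripper_force: 0.0
```

{"method": "arm_command", "body": {"rows": [{"fingers":-1,"x":0,"y":0,"z":0,"ax":0,"ay":0,"az":0},{"fingers":-1,"x":0,"y":0,"z":0,"ax":0,"ay":0,"az":0},{"fingers":-1,"x":0,"y":0,"z":0,"ax":0,"ay":0,"az":0},{"fingers":-1,"x":0,"y":0,"z":0,"ax":0,"ay":0,"az":0},{"fingers":-1,"x":0,"y":0,"z":0,"ax":0,"ay":0,"az":0},{"fingers":-1,"x":0,"y":0,"z":0,"ax":0,"ay":0,"az":0},{"fingers":-1,"x":0,"y":0,"z":0,"ax":0,"ay":0,"az":0},{"fingers":-1,"x":0,"y":0,"z":0,"ax":0,"ay":0,"az":0}], "grip_force": 60}}

```text
clock: 4.0
tcp_pos: [0.4652, -0.2232, 0.1428]
orientation: [1.999, 2.423, 0.001]
contact_force: [-0.0, 0.9, 6.1]
grip_width: 0.0068
gripper_force: 59.6
```

The board is held, gripped about 12 mm off its middle toward +y. I'll lift it clear of the bar, carry it and turn it.

{"method": "arm_command", "body": {"rows": [{"fingers":-1,"x":0,"y":0,"z":-0.015,"ax":0,"ay":0,"az":0},{"fingers":-1,"x":0,"y":0,"z":-0.025,"ax":0,"ay":0,"az":0},{"fingers":-1,"x":0,"y":0,"z":-0.03,"ax":0,"ay":0,"az":0},{"fingers":-1,"x":0,"y":0,"z":-0.03,"ax":0,"ay":0,"az":0},{"fingers":-1,"x":0,"y":0,"z":-0.03,"ax":0,"ay":0,"az":0},{"fingers":-1,"x":0,"y":0,"z":-0.025,"ax":0,"ay":0,"az":0},{"fingers":-1,"x":0,"y":0,"z":-0.02,"ax":0,"ay":0,"az":0},{"fingers":-1,"x":0,"y":0,"z":0,"ax":0,"ay":0,"az":0}]}}

```text
clock: 4.67
tcp_pos: [0.4662, -0.2242, 0.3207]
orientation: [1.996, 2.419, 0.005]
contact_force: [0.3, -0.8, -2.7]
grip_width: 0.0067
gripper_force: 58.9
```

{"method": "arm_command", "body": {"rows": [{"fingers":-1,"x":0.015,"y":0.019,"z":0,"ax":0,"ay":0,"az":0},{"fingers":-1,"x":0.022,"y":0.027,"z":0,"ax":0,"ay":0,"az":0},{"fingers":-1,"x":0.022,"y":0.027,"z":0,"ax":0,"ay":0,"az":0},{"fingers":-1,"x":0.022,"y":0.027,"z":0,"ax":0,"ay":0,"az":0},{"fingers":-1,"x":0.022,"y":0.027,"z":0,"ax":0,"ay":0,"az":4},{"fingers":-1,"x":0.022,"y":0.027,"z":0,"ax":0,"ay":0,"az":4.5},{"fingers":-1,"x":0.015,"y":0.02,"z":0,"ax":0,"ay":0,"az":5},{"fingers":-1,"x":0.012,"y":0.012,"z":0,"ax":0,"ay":0,"az":0},{"fingers":-1,"x":0,"y":0,"z":0,"ax":0,"ay":0,"az":0},{"fingers":-1,"x":0,"y":0,"z":0,"ax":0,"ay":0,"az":0}]}}

```text
clock: 5.5
tcp_pos: [0.6255, -0.0446, 0.315]
orientation: [-2.267, -2.173, 0.005]
contact_force: [0.7, -1.2, -1.8]
grip_width: 0.0068
gripper_force: 58.9
```

```bash
cat > b.py <<'E'
from m import *
def look(tag):
    o=st()
    for n in ('side','scene'):
        d=grab(n,n+tag); w=cloud(d); tc=o['tcp_pos']
        m=brown(d)&(w[...,2]>.02)&(w[...,0]>.55)&(abs(w[...,1]+.05)<.14)&(w[...,0]<.7)
        nn,l,s,c=cv2.connectedComponentsWithStats(m.astype(np.uint8)); i=1+np.argmax(s[1:,4])
        A=w[l==i]; P=A
        for _ in range(3):
            c0=A.mean(0); vt=np.linalg.svd(A-c0,full_matrices=False)[2]; e=(A-c0)@vt[2]; A=A[abs(e)<max(.003,1.5*e.std())]
        nv=vt[2]*np.sign(vt[2][0]); y=np.array([-nv[1],nv[0],0]); y/=np.linalg.norm(y)
        q=(P-c0)@y; lo,hi=np.percentile(q,[.3,99.7]); mid=c0+y*(lo+hi)/2
        print(n,s[i].tolist(),'normal',nv.round(3),'yaw',np.degrees(np.arctan2(nv[1],nv[0])).round(2),'face mid',mid.round(4),'ext',round(hi-lo,4),'z',np.percentile(P[:,2],[.5,99.5]).round(4))
E
python3 -c "
from b import *
look('3')
a=cv2.imread('pics/side3.png')[80:330,200:520];cv2.imwrite('pics/s3c.png',cv2.resize(a,None,fx=2.2,fy=2.2))"
```

```text
{'clock': 5.5, 'tcp_pos': [0.6255, -0.0446, 0.315], 'orientation': [-2.2667, -2.1728, 0.0051], 'contact_force': [0.6826, -1.1503, -1.7615], 'grip_width': 0.0068, 'gripper_force': 58.9234, 'joints': [-0.5666, 0.4181, 0.7455, 1.6336, -0.2971, 1.2109, 0.2002]}
[[0.042, 0.999, -0.004], [0.999, -0.042, -0.001], [-0.001, -0.003, -1.0]]
side [338, 133, 53, 109, 3347] normal [ 0.999 -0.039 -0.012] yaw -2.23 face mid [ 0.6203 -0.0572  0.2477] ext 0.146 z [0.175  0.3226]
scene [307, 188, 42, 65, 1866] normal [ 0.999 -0.041 -0.003] yaw -2.37 face mid [ 0.6268 -0.0941  0.258 ] ext 0.0699 z [0.1762 0.3242]
```

View pics/s3c.png

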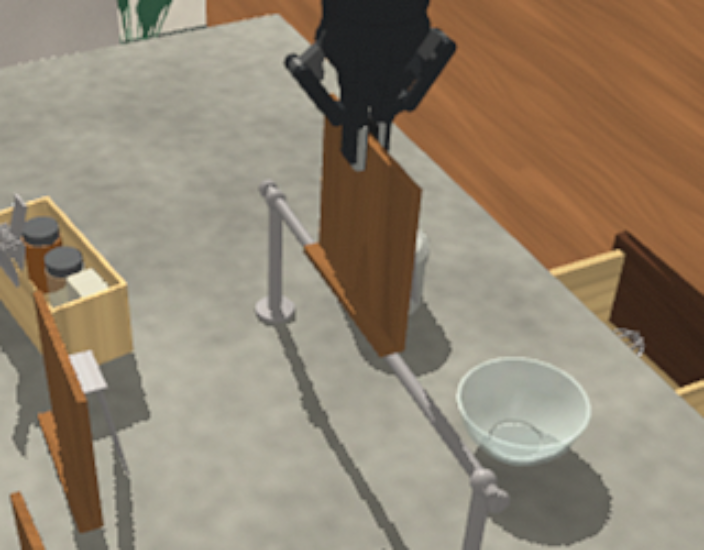

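The board hangs level over the rail. Its front face is at crop (370,230) and the rail passes below it, so the foot is clear of the bar. The panel's middle plane is at x≈0.6244 and needs about -4 mm. I'll shift it, then lower it.

{"method": "arm_command", "body": {"rows": [{"fingers":-1,"x":0.003,"y":-0.0042,"z":0,"ax":0,"ay":0,"az":0},{"fingers":-1,"x":0,"y":0,"z":0.01,"ax":0,"ay":0,"az":0},{"fingers":-1,"x":0,"y":0,"z":0.015,"ax":0,"ay":0,"az":0},{"fingers":-1,"x":0,"y":0,"z":0.015,"ax":0,"ay":0,"az":0},{"fingers":-1,"x":0,"y":0,"z":0.01,"ax":0,"ay":0,"az":0},{"fingers":-1,"x":0,"y":0,"z":0,"ax":0,"ay":0,"az":0}]}}

```text
clock: 6.1
tcp_pos: [0.62, -0.0423, 0.2646]
orientation: [-2.268, -2.169, 0.005]
contact_force: [-0.4, -0.1, -2.6]
grip_width: 0.0069
gripper_force: 58.9
```

```bash
python3 -c "
from b import *
look('4')"
```

```text
{'clock': 6.1, 'tcp_pos': [0.62, -0.0423, 0.2646], 'orientation': [-2.2683, -2.1689, 0.0047], 'contact_force': [-0.4274, -0.1205, -2.6194], 'grip_width': 0.0069, 'gripper_force': 58.9357, 'joints': [-0.5566, 0.4517, 0.7236, 1.7072, -0.3279, 1.1123, 0.2209]}
[[0.045, 0.999, -0.004], [0.999, -0.045, 0.0], [0.0, -0.004, -1.0]]
side [335, 162, 50, 101, 2963] normal [ 0.999 -0.041 -0.015] yaw -2.36 face mid [ 0.6146 -0.0547  0.1968] ext 0.1463 z [0.1242 0.2723]
scene [309, 207, 41, 57, 1562] normal [ 0.999 -0.045 -0.002] yaw -2.58 face mid [ 0.6227 -0.0901  0.2144] ext 0.0702 z [0.1395 0.2747]
```

{"method": "arm_command", "body": {"rows": [{"fingers":-1,"x":0,"y":0.0008,"z":0.01,"ax":0,"ay":0,"az":0},{"fingers":-1,"x":0,"y":0,"z":0.015,"ax":0,"ay":0,"az":0},{"fingers":-1,"x":0,"y":0,"z":0.015,"ax":0,"ay":0,"az":0},{"fingers":-1,"x":0,"y":0,"z":0.015,"ax":0,"ay":0,"az":0},{"fingers":-1,"x":0,"y":0,"z":0.012,"ax":0,"ay":0,"az":0},{"fingers":-1,"x":0,"y":0,"z":0.008,"ax":0,"ay":0,"az":0},{"fingers":-1,"x":0,"y":0,"z":0.004,"ax":0,"ay":0,"az":0},{"fingers":-1,"x":0,"y":0,"z":0.002,"ax":0,"ay":0,"az":0},{"fingers":-1,"x":0,"y":0,"z":0,"ax":0,"ay":0,"az":0}]}}

```text
clock: 6.95
tcp_pos: [0.6228, -0.0425, 0.1864]
orientation: [2.27, 2.171, 0.0]
contact_force: [-1.3, -0.3, -3.4]
grip_width: 0.0071
gripper_force: 58.9
```

{"method": "arm_command", "body": {"rows": [{"fingers":-1,"x":0,"y":0,"z":0.0015,"ax":0,"ay":0,"az":0},{"fingers":-1,"x":0,"y":0,"z":0.001,"ax":0,"ay":0,"az":0},{"fingers":-1,"x":0,"y":0,"z":0.0005,"ax":0,"ay":0,"az":0}]}}

```text
clock: 7.2
tcp_pos: [0.6229, -0.0424, 0.1837]
orientation: [2.27, 2.171, 0.001]
contact_force: [-0.2, 0.5, -2.5]
grip_width: 0.0069
gripper_force: 58.9
```

{"method": "arm_command", "body": {"rows": [{"fingers":-1,"x":0,"y":-0.0015,"z":0.001,"ax":0,"ay":0,"az":0},{"fingers":-1,"x":0,"y":0,"z":0.001,"ax":0,"ay":0,"az":0},{"fingers":-1,"x":0,"y":0,"z":0.001,"ax":0,"ay":0,"az":0},{"fingers":-1,"x":0,"y":0,"z":0.0005,"ax":0,"ay":0,"az":0}]}}

```text
clock: 7.53
tcp_pos: [0.6211, -0.0423, 0.1797]
orientation: [-2.27, -2.172, 0.0]
contact_force: [-0.1, -0.2, -2.7]
grip_width: 0.0072
gripper_force: 58.9
```

{"method": "arm_command", "body": {"rows": [{"fingers":-1,"x":0,"y":0,"z":0.001,"ax":0,"ay":0,"az":0},{"fingers":-1,"x":0,"y":0,"z":0.0005,"ax":0,"ay":0,"az":0}]}}

```text
clock: 7.7
tcp_pos: [0.6212, -0.0423, 0.1787]
orientation: [-2.27, -2.171, -0.0]
contact_force: [-3.0, 1.0, 6.2]
grip_width: 0.0069
gripper_force: 60.1
```

The board reached the bar at the expected height (z 0.1787) with about 9 N contact. I'll ease off, release and rise.

{"method": "arm_command", "body": {"rows": [{"fingers":-1,"x":0,"y":0,"z":-0.0005,"ax":0,"ay":0,"az":0},{"fingers":0.2,"x":0,"y":0,"z":0,"ax":0,"ay":0,"az":0},{"fingers":0.2,"x":0,"y":0,"z":0,"ax":0,"ay":0,"az":0},{"fingers":0.2,"x":0,"y":0,"z":0,"ax":0,"ay":0,"az":0},{"fingers":0.2,"x":0,"y":0,"z":0,"ax":0,"ay":0,"az":0},{"fingers":0.2,"x":0,"y":0,"z":-0.015,"ax":0,"ay":0,"az":0},{"fingers":0.2,"x":0,"y":0,"z":-0.03,"ax":0,"ay":0,"az":0},{"fingers":0.2,"x":0,"y":0,"z":-0.04,"ax":0,"ay":0,"az":0},{"fingers":0.2,"x":0,"y":0,"z":-0.03,"ax":0,"ay":0,"az":0},{"fingers":0.2,"x":0,"y":0,"z":-0.01,"ax":0,"ay":0,"az":0}]}}

```text
clock: 8.53
tcp_pos: [0.6232, -0.0433, 0.309]
orientation: [2.267, 2.167, 0.009]
contact_force: [0.6, -0.7, -0.2]
grip_width: 0.0512
gripper_force: 0.0
```

```bash
python3 -c "
from b import *
look('5')
import numpy as np
# clip points, both views, vertical bands
for t in ('scene5','side5'):
    d=load(t); w=cloud(d); f=d['frame'].astype(int); g=(np.ptp(f,axis=2)<25)
    m=g&(w[...,2]>.092)&(w[...,2]<.165)&(w[...,0]>.36)&(w[...,0]<.44)&(w[...,1]>.19)&(w[...,1]<.29)
    P=w[m]
    for a in np.arange(.092,.152,.01):
        Q=P[(P[:,2]>=a)&(P[:,2]<a+.01)]
        if len(Q): print(t,round(a,3),len(Q),Q.min(0).round(3),Q.max(0).round(3))
    hsv=cv2.cvtColor(d['frame'],cv2.COLOR_RGB2HSV)
    m=(hsv[...,0]>12)&(hsv[...,0]<30)&(hsv[...,1]>60)&(w[...,2]>.078)&(w[...,2]<.092)&(w[...,0]>.37)&(w[...,0]<.5)&(w[...,1]>.08)&(w[...,1]<.33)
    c=np.argwhere(m); P=w[m]; print('caddy',P.min(0).round(3),P.max(0).round(3))
    for y in np.arange(.1,.32,.02):
        Q=P[abs(P[:,1]-y)<.008]
        if len(Q): print('  y',y.round(2),Q[:,0].min().round(4),Q[:,0].max().round(4))
a=cv2.imread('pics/side5.png')[150:300,170:420];cv2.imwrite('pics/s5c.png',cv2.resize(a,None,fx=3,fy=3))"
```

```text
{'clock': 8.5333, 'tcp_pos': [0.6232, -0.0433, 0.309], 'orientation': [2.2672, 2.1674, 0.0086], 'contact_force': [0.5615, -0.739, -0.2435], 'grip_width': 0.0512, 'gripper_force': 0.0, 'joints': [-0.5748, 0.4125, 0.7479, 1.6555, -0.3, 1.1842, 0.1986]}
[[0.045, 0.999, 0.007], [0.999, -0.045, 0.0], [0.0, 0.007, -1.0]]
side [335, 187, 46, 109, 2850] normal [ 0.999 -0.041 -0.014] yaw -2.34 face mid [ 0.6161 -0.0546  0.1181] ext 0.1468 z [0.0398 0.1869]
scene [310, 242, 78, 22, 1202] normal [ 0.999 -0.045  0.006] yaw -2.55 face mid [ 0.6251 -0.0511  0.1678] ext 0.1465 z [0.1393 0.1881]
scene5 0.092 56 [0.39  0.215 0.092] [0.409 0.263 0.102]
scene5 0.102 67 [0.385 0.215 0.102] [0.411 0.262 0.112]
scene5 0.112 79 [0.381 0.217 0.112] [0.413 0.257 0.122]
scene5 0.122 63 [0.375 0.225 0.122] [0.415 0.251 0.131]
scene5 0.132 65 [0.373 0.223 0.132] [0.419 0.253 0.142]
scene5 0.142 44 [0.375 0.224 0.142] [0.422 0.253 0.15 ]
caddy [0.383 0.08  0.078] [0.489 0.329 0.092]
  y 0.1 0.3908 0.3985
  y 0.14 0.4088 0.462
  y 0.16 0.4063 0.4891
  y 0.18 0.4014 0.4859
  y 0.2 0.4001 0.4847
  y 0.22 0.3978 0.4814
  y 0.24 0.4703 0.4771
  y 0.26 0.393 0.4749
  y 0.28 0.3879 0.4737
  y 0.3 0.3841 0.4689
side5 0.092 32 [0.385 0.214 0.092] [0.406 0.252 0.102]
side5 0.102 81 [0.385 0.211 0.103] [0.407 0.257 0.112]
side5 0.112 71 [0.383 0.216 0.112] [0.409 0.254 0.122]
side5 0.122 30 [0.381 0.223 0.122] [0.415 0.249 0.132]
side5 0.132 30 [0.374 0.221 0.133] [0.417 0.253 0.141]
side5 0.142 35 [0.371 0.222 0.142] [0.418 0.252 0.148]
caddy [0.382 0.08  0.078] [0.485 0.329 0.091]
  y 0.1 0.3855 0.3855
  y 0.14 0.4084 0.4699
  y 0.16 0.4085 0.4852
  y 0.18 0.4002 0.4832
  y 0.2 0.3983 0.4804
  y 0.22 0.3949 0.4781
  y 0.24 0.3971 0.4737
  y 0.26 0.3865 0.4721
  y 0.28 0.3865 0.4694
  y 0.3 0.3838 0.4645
```

View pics/s5c.png

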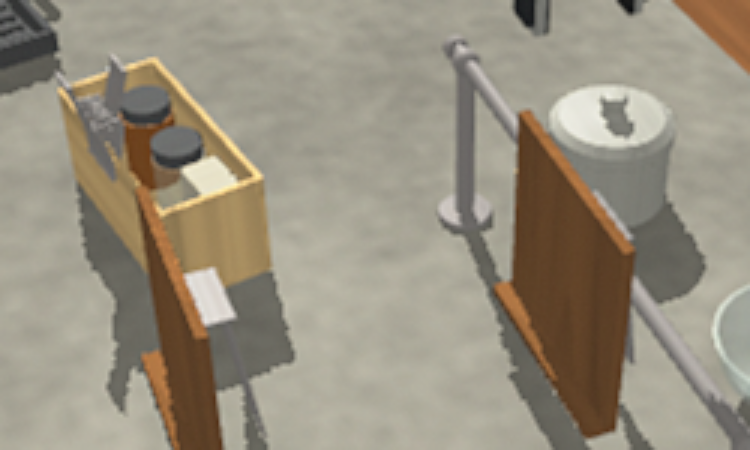

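The board hangs free on the rail, upright at crop (575,280), top z≈0.186, mid ≈(0.6205,-0.053). The clip is at crop (100,110), around (0.3965,0.2375), with its handle tips at z≈0.147 and the rim wall at a yaw of about 9°. Next I'll go above it for a close wrist look.

{"method": "arm_command", "body": {"rows": [{"fingers":1,"x":0.027,"y":-0.024,"z":0,"ax":0,"ay":0,"az":0},{"fingers":1,"x":0.027,"y":-0.024,"z":0,"ax":0,"ay":0,"az":0},{"fingers":1,"x":0.027,"y":-0.024,"z":0,"ax":0,"ay":0,"az":0},{"fingers":1,"x":0.027,"y":-0.024,"z":0,"ax":0,"ay":0,"az":0},{"fingers":1,"x":0.027,"y":-0.024,"z":0,"ax":0,"ay":0,"az":0},{"fingers":1,"x":0.027,"y":-0.024,"z":0,"ax":0,"ay":0,"az":0},{"fingers":1,"x":0.027,"y":-0.024,"z":0,"ax":0,"ay":0,"az":0},{"fingers":1,"x":0.027,"y":-0.024,"z":0,"ax":0,"ay":0,"az":0},{"fingers":1,"x":0.027,"y":-0.024,"z":0,"ax":0,"ay":0,"az":0},{"fingers":1,"x":0.027,"y":-0.023,"z":0,"ax":0,"ay":0,"az":0}]}}

```text
clock: 9.47
tcp_pos: [0.3919, 0.2388, 0.3024]
orientation: [-2.269, -2.172, 0.003]
contact_force: [2.0, 0.8, -0.0]
grip_width: 0.085
gripper_force: 0.0
```

{"method": "arm_command", "body": {"rows": [{"fingers":1,"x":0,"y":0,"z":0.01,"ax":0,"ay":0,"az":-5.7},{"fingers":1,"x":0,"y":0,"z":0.01,"ax":0,"ay":0,"az":-5.7},{"fingers":1,"x":0,"y":0,"z":0,"ax":0,"ay":0,"az":0},{"fingers":1,"x":0,"y":0,"z":0,"ax":0,"ay":0,"az":0}]}}

```text
clock: 9.8
tcp_pos: [0.3935, 0.2374, 0.2825]
orientation: [2.047, 2.383, -0.005]
contact_force: [0.3, -0.9, -0.4]
grip_width: 0.0857
gripper_force: 0.0
```

Run:
```python
from m import *
st(); d=grab('wrist','w6'); w=cloud(d); f=d['frame'].astype(int); g=(np.ptp(f,axis=2)<25)
reg=(w[...,0]>.35)&(w[...,0]<.45)&(w[...,1]>.18)&(w[...,1]<.3)
m=g&reg&(w[...,2]>.09)&(w[...,2]<.165); P=w[m]
for a in np.arange(.092,.152,.01):
    Q=P[(P[:,2]>=a)&(P[:,2]<a+.01)]
    if len(Q): print(round(a,3),len(Q),Q.min(0).round(4),Q.max(0).round(4))
T=P[(P[:,2]>.125)]; rc=cv2.minAreaRect((T[:,:2]*1000).astype(np.float32)); print('handles',rc)
hsv=cv2.cvtColor(d['frame'],cv2.COLOR_RGB2HSV)
m=(hsv[...,0]>12)&(hsv[...,0]<30)&(hsv[...,1]>60)&(w[...,2]>.082)&(w[...,2]<.09)&(w[...,0]>.36)&(w[...,0]<.43)
Q=w[m]; Q=Q[(Q[:,1]<.21)|(Q[:,1]>.265)]
for _ in range(4):
    p=np.polyfit(Q[:,1],Q[:,0],1); e=Q[:,0]-np.polyval(p,Q[:,1]); Q=Q[abs(e)<max(.0025,1.5*e.std())]
print('wall: x=',p, 'yaw',np.degrees(np.arctan(-p[0])),len(Q),Q.min(0),Q.max(0),'x at .2375',np.polyval(p,.2375))
```

```text
{'clock': 9.8, 'tcp_pos': [0.3935, 0.2374, 0.2825], 'orientation': [2.0465, 2.3835, -0.005], 'contact_force': [0.3374, -0.8983, -0.3703], 'grip_width': 0.0857, 'gripper_force': 0.0, 'joints': [-1.2325, 0.0742, 0.5934, 2.0381, -0.0471, 1.0456, -0.4648]}
[[-0.151, 0.988, -0.002], [0.988, 0.151, -0.002], [-0.002, -0.002, -1.0]]
0.092 53 [0.387  0.2198 0.0922] [0.4021 0.2612 0.1019]
0.102 581 [0.3841 0.2154 0.1023] [0.4101 0.2614 0.112 ]
0.112 986 [0.3815 0.2183 0.112 ] [0.4104 0.2595 0.1219]
0.122 324 [0.3789 0.2246 0.122 ] [0.4138 0.2527 0.132 ]
0.132 342 [0.3753 0.2241 0.132 ] [0.4166 0.2531 0.142 ]
0.142 422 [0.3735 0.2234 0.1426] [0.4205 0.2536 0.1491]
handles ((397.1564025878906, 238.5292510986328), (44.7984733581543, 24.28558921813965), 8.410056114196777)
wall: x= [-0.13687791  0.43050601] yaw 7.794092027620512 702 [0.38383507 0.14140696 0.08228806] [0.41460888 0.31955831 0.08795534] x at .2375 0.3979975093852284
```

View pics/w6.png

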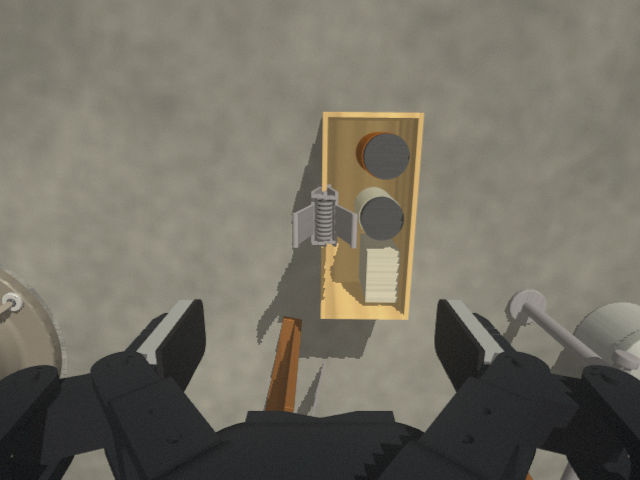

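Clip coil at (324,217), handles at (302,228) and (346,228). Its centre is (0.397,0.2385) at yaw 8.4°, which matches the tool. I'll go down over the handles, settle and check.

{"method": "arm_command", "body": {"rows": [{"fingers":1,"x":0.0006,"y":0.0036,"z":0.02,"ax":0,"ay":0,"az":0},{"fingers":1,"x":0,"y":0,"z":0.03,"ax":0,"ay":0,"az":0},{"fingers":1,"x":0,"y":0,"z":0.03,"ax":0,"ay":0,"az":0},{"fingers":1,"x":0,"y":0,"z":0.03,"ax":0,"ay":0,"az":0},{"fingers":1,"x":0,"y":0,"z":0.02,"ax":0,"ay":0,"az":0},{"fingers":1,"x":0,"y":0,"z":0.01,"ax":0,"ay":0,"az":0},{"fingers":1,"x":0,"y":0,"z":0.004,"ax":0,"ay":0,"az":0},{"fingers":1,"x":0,"y":0,"z":0,"ax":0,"ay":0,"az":0}]}}

```text
clock: 10.52
tcp_pos: [0.3981, 0.2389, 0.1397]
orientation: [2.045, 2.385, -0.001]
contact_force: [-1.4, 0.4, 0.8]
grip_width: 0.085
gripper_force: 0.0
```

{"method": "arm_command", "body": {"rows": [{"fingers":0.0,"x":0,"y":-0.0008,"z":0.001,"ax":0,"ay":0,"az":0},{"fingers":-0.3,"x":0,"y":0,"z":0,"ax":0,"ay":0,"az":0},{"fingers":-1,"x":0,"y":0,"z":0,"ax":0,"ay":0,"az":0},{"fingers":-1,"x":0,"y":0,"z":0,"ax":0,"ay":0,"az":0},{"fingers":-1,"x":0,"y":0,"z":0,"ax":0,"ay":0,"az":0},{"fingers":-1,"x":0,"y":0,"z":0,"ax":0,"ay":0,"az":0},{"fingers":-1,"x":0,"y":0,"z":0,"ax":0,"ay":0,"az":0},{"fingers":-1,"x":0,"y":0,"z":0,"ax":0,"ay":0,"az":0},{"fingers":-1,"x":0,"y":0,"z":0,"ax":0,"ay":0,"az":0}], "grip_force": 40}}

```text
clock: 11.27
tcp_pos: [0.397, 0.239, 0.1388]
orientation: [-2.043, -2.386, 0.0]
contact_force: [0.4, -0.0, -0.8]
grip_width: 0.0182
gripper_force: 45.8
```

The grip width matches the stop (20 mm with the same 1.2 mm reading bias as before). I'll lift straight up and inspect.

{"method": "arm_command", "body": {"rows": [{"fingers":-1,"x":0,"y":0,"z":-0.005,"ax":0,"ay":0,"az":0},{"fingers":-1,"x":0,"y":0,"z":-0.012,"ax":0,"ay":0,"az":0},{"fingers":-1,"x":0,"y":0,"z":-0.02,"ax":0,"ay":0,"az":0},{"fingers":-1,"x":0,"y":0,"z":-0.025,"ax":0,"ay":0,"az":0},{"fingers":-1,"x":0,"y":0,"z":-0.025,"ax":0,"ay":0,"az":0},{"fingers":-1,"x":0,"y":0,"z":-0.025,"ax":0,"ay":0,"az":0},{"fingers":-1,"x":0,"y":0,"z":-0.025,"ax":0,"ay":0,"az":0},{"fingers":-1,"x":0,"y":0,"z":-0.02,"ax":0,"ay":0,"az":0},{"fingers":-1,"x":0,"y":0,"z":-0.01,"ax":0,"ay":0,"az":0},{"fingers":-1,"x":0,"y":0,"z":0,"ax":0,"ay":0,"az":0}]}}

```text
clock: 12.1
tcp_pos: [0.398, 0.2396, 0.3079]
orientation: [-2.043, -2.386, -0.007]
contact_force: [-0.2, 1.1, -0.6]
grip_width: 0.0183
gripper_force: 45.8
```

Run:
```python
from m import *
o=st(); tc=o['tcp_pos']; Rm=R.from_rotvec(o['orientation']).as_matrix()
for n in ('scene','side'):
    d=grab(n,n+'7'); w=cloud(d); f=d['frame'].astype(int)
    q=(w-tc)@Rm   # tool coords
    m=(np.ptp(f,axis=2)<30)&(f.mean(2)>70)&(abs(q[...,0])<.04)&(abs(q[...,1])<.04)&(q[...,2]>-.02)&(q[...,2]<.09)
    P=q[m]
    for a in np.arange(0,.09,.01):
        Q=P[(P[:,2]>=a)&(P[:,2]<a+.01)]
        if len(Q): print(n,round(a,3),len(Q),Q.min(0).round(4),Q.max(0).round(4))
    v,u=np.argwhere(m).mean(0).astype(int); print(u,v)
    c=d['frame'][v-45:v+45,u-50:u+50,::-1]; cv2.imwrite(f'pics/{n}7c.png',cv2.resize(c,(400,360)))
cv2.imwrite('pics/c7.png',np.hstack([cv2.imread('pics/scene7c.png'),cv2.imread('pics/side7c.png')]))
```

```text
{'clock': 12.1, 'tcp_pos': [0.398, 0.2396, 0.3079], 'orientation': [-2.0431, -2.3861, -0.0069], 'contact_force': [-0.2313, 1.1266, -0.5941], 'grip_width': 0.0183, 'gripper_force': 45.7557, 'joints': [-1.255, 0.049, 0.612, 1.999, -0.033, 1.0985, -0.4741]}
[[-0.154, 0.988, 0.003], [0.988, 0.154, 0.004], [0.003, 0.003, -1.0]]
scene 0.0 38 [-0.0138 -0.0158  0.0004] [-0.0012  0.018   0.0094]
scene 0.01 48 [-0.0139 -0.0142  0.0101] [0.009  0.0223 0.0196]
scene 0.02 50 [-0.0191 -0.0109  0.0203] [0.0099 0.0134 0.0298]
scene 0.03 118 [-0.0242 -0.0106  0.0302] [0.0211 0.0131 0.04  ]
scene 0.04 90 [-0.0234 -0.0106  0.0401] [0.0218 0.0147 0.0499]
scene 0.05 97 [-0.0241 -0.0147  0.0501] [0.0212 0.0169 0.0598]
scene 0.06 101 [-0.0239 -0.0138  0.06  ] [0.0219 0.0188 0.0699]
scene 0.07 95 [-0.0238 -0.0185  0.07  ] [0.0216 0.0211 0.0791]
469 138
side 0.0 73 [-0.0157 -0.0248  0.0001] [0.0107 0.017  0.0098]
side 0.01 65 [-0.015  -0.0236  0.0103] [0.0086 0.0181 0.02  ]
side 0.02 43 [-0.0156 -0.0172  0.0203] [0.0086 0.0082 0.0299]
side 0.03 126 [-0.0273 -0.0128  0.0301] [0.0232 0.0082 0.04  ]
side 0.04 72 [-0.025  -0.0139  0.0402] [0.0217 0.0086 0.0499]
side 0.05 63 [-0.0273 -0.0149  0.0503] [0.0223 0.0093 0.06  ]
side 0.06 76 [-0.0253 -0.0177  0.06  ] [0.0234 0.011  0.0699]
side 0.07 78 [-0.0263 -0.0224  0.0704] [0.0224 0.0155 0.0795]
side 0.08 3 [-0.0204 -0.0201  0.0804] [ 0.004  -0.0178  0.081 ]
189 118
```

View pics/c7.png

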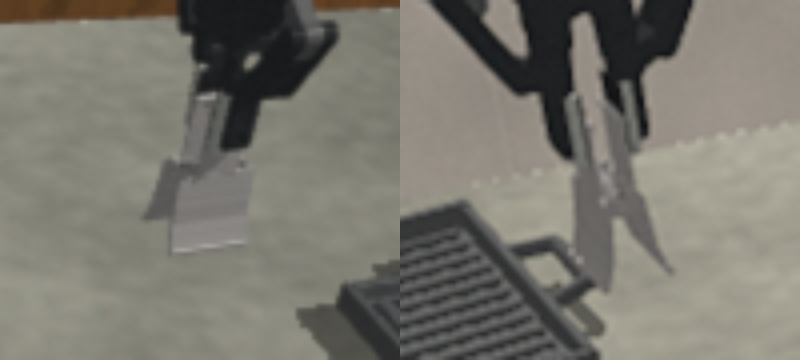

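The clip is held squeezed, with the jaws spread wide and upright in both views. The tips are about 80 mm below the TCP and centred within 1 mm. I'll turn it to the rail's yaw and carry it above the board.

{"method": "arm_command", "body": {"rows": [{"fingers":-1,"x":0,"y":0,"z":0,"ax":0,"ay":0,"az":3.8},{"fingers":-1,"x":0,"y":0,"z":0,"ax":0,"ay":0,"az":3.8},{"fingers":-1,"x":0,"y":0,"z":0,"ax":0,"ay":0,"az":3.7},{"fingers":-1,"x":0,"y":0,"z":0,"ax":0,"ay":0,"az":0}]}}

```text
clock: 12.53
tcp_pos: [0.3962, 0.2384, 0.3041]
orientation: [2.27, 2.171, -0.005]
contact_force: [-0.8, 0.7, -1.0]
grip_width: 0.0187
gripper_force: 45.8
```

{"method": "arm_command", "body": {"rows": [{"fingers":-1,"x":-0.015,"y":0.0125,"z":0,"ax":0,"ay":0,"az":0},{"fingers":-1,"x":-0.03,"y":0.025,"z":0,"ax":0,"ay":0,"az":0},{"fingers":-1,"x":-0.034,"y":0.0285,"z":0,"ax":0,"ay":0,"az":0},{"fingers":-1,"x":-0.034,"y":0.0285,"z":0,"ax":0,"ay":0,"az":0},{"fingers":-1,"x":-0.034,"y":0.0285,"z":0,"ax":0,"ay":0,"az":0},{"fingers":-1,"x":-0.034,"y":0.0285,"z":0,"ax":0,"ay":0,"az":0},{"fingers":-1,"x":-0.034,"y":0.0285,"z":0,"ax":0,"ay":0,"az":0},{"fingers":-1,"x":-0.034,"y":0.0285,"z":0,"ax":0,"ay":0,"az":0},{"fingers":-1,"x":-0.02,"y":0.017,"z":0,"ax":0,"ay":0,"az":0},{"fingers":-1,"x":-0.012,"y":0.01,"z":0,"ax":0,"ay":0,"az":0}]}}

```text
clock: 13.37
tcp_pos: [0.6112, -0.0431, 0.3042]
orientation: [2.27, 2.171, -0.005]
contact_force: [-0.2, 1.2, -0.5]
grip_width: 0.0186
gripper_force: 45.7
```

{"method": "arm_command", "body": {"rows": [{"fingers":-1,"x":0,"y":0,"z":0,"ax":0,"ay":0,"az":0},{"fingers":-1,"x":0,"y":0,"z":0,"ax":0,"ay":0,"az":0}]}}

```text
clock: 13.53
tcp_pos: [0.61, -0.0398, 0.3042]
orientation: [-2.268, -2.172, 0.004]
contact_force: [-0.8, 0.2, -0.3]
grip_width: 0.0183
gripper_force: 45.7
```

```bash
cat > c.py <<'E'
from b import *
def clip(tag):
    look(tag); o=r.get_obs(); tc=o['tcp_pos']; Rm=R.from_rotvec(o['orientation']).as_matrix()
    for n in ('scene','side'):
        d=load(n+tag); w=cloud(d); f=d['frame'].astype(int); q=(w-tc)@Rm
        m=(np.ptp(f,axis=2)<30)&(f.mean(2)>70)&(abs(q[...,0])<.04)&(abs(q[...,1])<.04)&(q[...,2]>.03)&(q[...,2]<.09)
        P=q[m]; W=w[m]
        for a in (.04,.055,.07):
            k=(P[:,2]>=a)&(P[:,2]<a+.012)
            if k.sum(): print(n,a,k.sum(),P[k].min(0).round(4),P[k].max(0).round(4))
        print(' lowest world z',W[:,2].min().round(4))
E
python3 -c "
from c import *
clip('8')"
```

```text
{'clock': 13.5333, 'tcp_pos': [0.61, -0.0398, 0.3042], 'orientation': [-2.2683, -2.1721, 0.0041], 'contact_force': [-0.7673, 0.2225, -0.2877], 'grip_width': 0.0183, 'gripper_force': 45.7477, 'joints': [-0.624, 0.4086, 0.799, 1.6885, -0.3116, 1.18, 0.2115]}
[[0.043, 0.999, -0.003], [0.999, -0.043, -0.001], [-0.001, -0.003, -1.0]]
side [335, 191, 46, 105, 2802] normal [ 0.999 -0.041 -0.015] yaw -2.32 face mid [ 0.616  -0.0548  0.1166] ext 0.1464 z [0.0395 0.1868]
scene [310, 242, 78, 22, 1191] normal [ 0.999 -0.045  0.005] yaw -2.59 face mid [ 0.6251 -0.0511  0.1676] ext 0.1465 z [0.1392 0.1883]
scene 0.04 141 [-0.0233 -0.0089  0.04  ] [0.0201 0.0153 0.052 ]
scene 0.055 146 [-0.0234 -0.0142  0.055 ] [0.0208 0.0163 0.0669]
scene 0.07 107 [-0.0231 -0.0132  0.0701] [0.0197 0.0223 0.0794]
 lowest world z 0.2253
side 0.04 118 [-0.0266 -0.0126  0.04  ] [0.0204 0.0105 0.052 ]
side 0.055 126 [-0.0264 -0.016   0.0551] [0.0177 0.0129 0.0669]
side 0.07 108 [-0.0267 -0.0204  0.0701] [0.0196 0.0191 0.0799]
 lowest world z 0.2247
```

{"method": "arm_command", "body": {"rows": [{"fingers":-1,"x":-0.0055,"y":0.006,"z":0,"ax":0,"ay":0,"az":0},{"fingers":-1,"x":-0.005,"y":0.0053,"z":0.01,"ax":0,"ay":0,"az":0},{"fingers":-1,"x":0,"y":0,"z":0.01,"ax":0,"ay":0,"az":0},{"fingers":-1,"x":0,"y":0,"z":0.005,"ax":0,"ay":0,"az":0},{"fingers":-1,"x":0,"y":0,"z":0,"ax":0,"ay":0,"az":0},{"fingers":-1,"x":0,"y":0,"z":0,"ax":0,"ay":0,"az":0}]}}

```text
clock: 14.13
tcp_pos: [0.6209, -0.0496, 0.2801]
orientation: [-2.267, -2.173, 0.002]
contact_force: [0.4, 0.2, 0.1]
grip_width: 0.0185
gripper_force: 45.7
```

```bash
python3 -c "
from c import *
clip('9')"
```

```text
{'clock': 14.1333, 'tcp_pos': [0.6209, -0.0496, 0.2801], 'orientation': [-2.2672, -2.1731, 0.0017], 'contact_force': [0.3935, 0.2151, 0.1231], 'grip_width': 0.0185, 'gripper_force': 45.7483, 'joints': [-0.5828, 0.4517, 0.7812, 1.6903, -0.3442, 1.1443, 0.251]}
[[0.042, 0.999, -0.001], [0.999, -0.042, 0.0], [-0.0, -0.001, -1.0]]
side [335, 187, 46, 109, 2726] normal [ 0.999 -0.041 -0.014] yaw -2.34 face mid [ 0.616  -0.0544  0.1149] ext 0.1467 z [0.0395 0.1869]
scene [310, 242, 78, 22, 1158] normal [ 0.999 -0.045 -0.   ] yaw -2.58 face mid [ 0.6251 -0.051   0.1671] ext 0.1468 z [0.1396 0.188 ]
scene 0.04 137 [-0.0222 -0.0094  0.0402] [0.0216 0.0147 0.052 ]
scene 0.055 139 [-0.021  -0.0117  0.055 ] [0.0219 0.0177 0.067 ]
scene 0.07 101 [-0.0223 -0.0169  0.0701] [0.0202 0.0208 0.0783]
 lowest world z 0.2027
side 0.04 104 [-0.024  -0.0139  0.0402] [0.0216 0.0097 0.052 ]
side 0.055 119 [-0.0244 -0.0166  0.055 ] [0.0234 0.0125 0.0668]
side 0.07 108 [-0.025  -0.0213  0.0701] [0.0203 0.0173 0.0789]
 lowest world z 0.2021
```

The clip is centred over the panel to about 1 mm, with tips at z 0.202. I'll descend 32 mm.

{"method": "arm_command", "body": {"rows": [{"fingers":-1,"x":-0.001,"y":0,"z":0.006,"ax":0,"ay":0,"az":0},{"fingers":-1,"x":0,"y":0,"z":0.007,"ax":0,"ay":0,"az":0},{"fingers":-1,"x":0,"y":0,"z":0.007,"ax":0,"ay":0,"az":0},{"fingers":-1,"x":0,"y":0,"z":0.006,"ax":0,"ay":0,"az":0},{"fingers":-1,"x":0,"y":0,"z":0.004,"ax":0,"ay":0,"az":0},{"fingers":-1,"x":0,"y":0,"z":0.002,"ax":0,"ay":0,"az":0},{"fingers":-1,"x":0,"y":0,"z":0,"ax":0,"ay":0,"az":0},{"fingers":-1,"x":0,"y":0,"z":0,"ax":0,"ay":0,"az":0},{"fingers":-1,"x":0,"y":0,"z":0,"ax":0,"ay":0,"az":0}]}}

```text
clock: 14.98
tcp_pos: [0.6215, -0.051, 0.2491]
orientation: [2.268, 2.173, 0.001]
contact_force: [0.6, -0.6, 0.5]
grip_width: 0.0183
gripper_force: 45.7
```

```bash
python3 -c "
from c import *
clip('10')
a=cv2.resize(cv2.imread('pics/side10.png')[140:290,300:430],None,fx=3,fy=3);b=cv2.resize(cv2.imread('pics/scene10.png')[190:340,280:410],None,fx=3,fy=3)
cv2.imwrite('pics/c10.png',np.hstack([a,b]))"
```

```text
{'clock': 14.9833, 'tcp_pos': [0.6215, -0.051, 0.2491], 'orientation': [2.2681, 2.1732, 0.0006], 'contact_force': [0.6125, -0.6085, 0.4804], 'grip_width': 0.0183, 'gripper_force': 45.7478, 'joints': [-0.5659, 0.4815, 0.7632, 1.724, -0.3704, 1.0855, 0.2735]}
[[0.043, 0.999, 0.001], [0.999, -0.043, -0.0], [-0.0, 0.001, -1.0]]
side [335, 187, 46, 109, 2551] normal [ 0.999 -0.042 -0.015] yaw -2.4 face mid [ 0.616  -0.0546  0.1116] ext 0.147 z [0.0398 0.1868]
scene [310, 270, 25, 27, 632] normal [ 0.999 -0.043 -0.013] yaw -2.49 face mid [ 0.6225 -0.1001  0.0799] ext 0.0494 z [0.0381 0.1186]
scene 0.04 114 [-0.0217 -0.0088  0.04  ] [0.0202 0.0145 0.0519]
scene 0.055 139 [-0.0226 -0.0122  0.0551] [0.0209 0.0162 0.067 ]
scene 0.07 97 [-0.0226 -0.015   0.0701] [0.0213 0.021  0.0789]
 lowest world z 0.1599
side 0.04 92 [-0.0244 -0.0133  0.04  ] [0.0169 0.0108 0.0518]
side 0.055 113 [-0.0244 -0.0157  0.055 ] [0.0212 0.012  0.067 ]
side 0.07 95 [-0.0251 -0.0208  0.07  ] [0.0206 0.0161 0.0816]
 lowest world z 0.1618
```

View pics/c10.png

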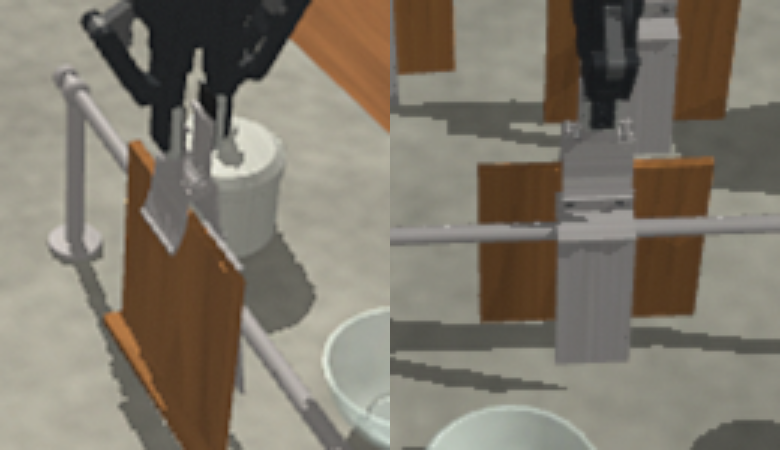

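The jaws straddle the panel's top edge: left crop (165,215), right crop (597,165). The board hasn't moved, the tips are about 16 mm down and I see no contact force. I'll settle briefly, then hand in.

{"method": "arm_command", "body": {"rows": [{"fingers":-1,"x":0,"y":-0.0005,"z":0.001,"ax":0,"ay":0,"az":0},{"fingers":-1,"x":0,"y":0,"z":0,"ax":0,"ay":0,"az":0},{"fingers":-1,"x":0,"y":0,"z":0,"ax":0,"ay":0,"az":0},{"fingers":-1,"x":0,"y":0,"z":0,"ax":0,"ay":0,"az":0},{"fingers":-1,"x":0,"y":0,"z":0,"ax":0,"ay":0,"az":0},{"fingers":-1,"x":0,"y":0,"z":0,"ax":0,"ay":0,"az":0}]}}

```text
clock: 15.58
tcp_pos: [0.6208, -0.0509, 0.2478]
orientation: [2.268, 2.174, 0.0]
contact_force: [0.6, -0.1, -0.4]
grip_width: 0.0183
gripper_force: 45.7
```

```bash
python3 -c "
from h import *
st(); print(r.hand_in())"
```

```text
{'clock': 15.5833, 'tcp_pos': [0.6208, -0.0509, 0.2478], 'orientation': [2.2682, 2.1736, 0.0001], 'contact_force': [0.5797, -0.1134, -0.3701], 'grip_width': 0.0183, 'gripper_force': 45.7477, 'joints': [-0.5661, 0.4819, 0.7626, 1.7267, -0.3708, 1.083, 0.274]}
[[0.043, 0.999, 0.0], [0.999, -0.043, -0.0], [-0.0, 0.0, -1.0]]
the job is handed in; nothing more can be done
None
```

I handed the job in at 15.6 s (no verdict was returned): the board hangs by itself mid-rail, and the clip is held squeezed open and upright over the middle of its top edge, tips about 17 mm down with no sign of touching the panel.

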